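# Close the sushi mold and shut it away in the tilt-out caddy

## Robot

A 6-joint arm with a two-finger parallel gripper is mounted at the origin on the work surface. World frame = base frame: x ahead of the robot, y to its left, z up, the work surface at z = 0. Lengths are in m, angles in rad, forces in N, time in s.
With the tool pointing down it reaches from about 0.325 to 1 m from the base axis. Payload 5.1 kg.
Tool frame: the origin (TCP) lies on the centre line of the jaws, within the pads' length; the fingertips stand robot.tip_reach ahead of it and the grasp point (between the pads) lies 8 mm behind it (robot.tip_reach is the distance from the TCP to the fingertips, in m); z points along the fingers, y is the line along which they close (so a half turn about z gives the same grasp; the last joint's range is limited). The gripper opens to 85 mm and grips with 20 to 120 N. Pads are 22 mm wide; open, the fingers measure 114 mm over their backs; the gripper's body (76 mm by 85 mm) begins 54 mm behind the grasp point. The pads swing forward as they close: fully open they stand 13 mm farther back than shut.
Start: joints at [-1.238, 0.124, 1.65, -0, 1.367, -0.083], TCP at [0.263, -0.595, 0.207] pointing down, gripper open.
Joint ranges: [-2.61, 2.61], [-1.02, 2.33], [0.03, 2.71], [-1.35, 4.49], [0.32, 2.68], [-2.91, 2.91]. Speed limits (rad/s): [2.57, 2.57, 3.14, 3.14, 3.14, 3.14].

## Interface

Orientations are given as a unit quaternion [x, y, z, w].
In Python, from cell import robot gives the robot as it stands. Calls block until the motion is done:
- robot.move_ptp(position, orientation): joint-space move of the TCP to a pose.
- robot.move_l(position, orientation=None, speed=0.15): straight line of the TCP; orientation=None keeps the orientation; speed is the mean speed in m/s.
- robot.move_joints(angles): joint-space move.
- robot.grip(opening, f_grip=None): finger opening in m; f_grip is the grip in N (None keeps the last); returns when the fingers have stopped.
- robot.sleep(seconds).
- robot.ik(position, orientation): joint angles nearest the present ones, or None.
- robot.state(): the state.
- robot.snapshot(name): name is "scene" or "top"; returns a dict with "frame" (420x560x3 uint8, red, green, blue), "fx", "fy", "cx", "cy" (pixels), "origin" and "rotation" of the camera in the world. Camera axes: x right, y down, z forward; pixel columns grow to the right and rows downward; lengths in m; the calibration is good to about 2 mm. A picture is of the moment at which its call begins. There is no depth.
A pose or a line that the arm cannot do raises robot.Unreachable and nothing moves.
- robot.finish_job(): hands the job in; it is judged then, once.
The state is a dict: "t": time; "qpos": joint angles; "joint_vel": joint speeds; "tau": joint torques, N m; "position": TCP position; "tool_rot": TCP orientation; "force": force on the tool from outside, world axes, zero at the start; "torque": the same for the moment, N m; "gripper_width": finger opening in m; "gripper_force": force on a finger pad.
Only numpy, scipy, OpenCV 4.12 (cv2) and the standard library are available. Lean on these libraries where they do the work, as an engineer would, in place of code of your own. Each camera call takes 0.05 s, during which the arm holds its last target. There are 200 camera calls.

## Task

Put the sushi mold away closed: lift its lid out of the drying stand, lay it flat on the board with the red tube upward and let go, then take it up again another way and lower it over the mold's guide post until it sits fully on the rim, with the mold still standing on the board. Then lift the closed mold, set it down on the floor of the tilted-out caddy bin with its lid on, let go while the bin is still well open, and push the bin fully shut so that the mold stands upright inside. Leave the bowl, green cup, leaf rest, rice paddle, sauce bottle and dish where they are.

Things in the scene. Friction and masses are not known exactly. Their poses are not given: they have to be found in the camera images.
- mold: Sushi mold, loose, about 0.18 kg: translucent bluish round open cup, 94 mm outside diameter, 45 mm tall, wall 4 mm, with an upright blue guide post on its axis, 16 mm diameter, top 104 mm above the underside (last 4 mm tapered). It stands on the board. Origin: centre of its underside; z is its axis, upward along the post.
- post_top (a point): Centre of the top of the mold's guide post, 104 mm above the mold's origin. With the lid seated the topmost 28 mm of the post stand free above the red tube, to be gripped from above; lifting by the post carries mold and lid.
- lid: Mold's lid, loose, about 0.07 kg: flat orange disc, 96 mm diameter, 7 mm thick, with a red tube on one side. Origin: centre of the plain face; z: its axis, towards the tube side. At first it stands on edge in the stand's slot, tube facing away from the robot (z within 0.5 rad of world +x), leaning up to 0.15 rad. Seated, its origin is 45 mm above the mold's origin.
- stand: Dark wooden drying stand, fixed, 70 x 110 mm, 34 mm high, with a slot 9.5 mm wide along its y between two rails; the slot floor is 12 mm above its underside. Origin: centre of its underside; x: across the slot, away from the robot; z up.
- bin (a joint): Tilt of the caddy's bin (rad): 0 = fully shut, front panel upright; it grows as the bin's top tilts out towards the robot, up to 0.85. The starting value is between 0.62 and 0.78. Friction holds it wherever it is left (about 0.35 N m, so some 3 to 4 N pushed against the lip shuts it); no spring or latch.
- bin_hinge (a point): Middle of the bin's hinge line, at the caddy's bottom front edge, fixed, 8 mm above the board. x: horizontal, straight into the caddy, away from the robot; y: along the hinge; z up.
- bin_floor (a point): Centre of the bin's inner floor, tilting with the bin; x along the floor away from the front panel, z perpendicular to the floor (upright when shut). It is 63 mm behind and 4 mm above the hinge when shut. The pocket is 118 mm in x by 136 mm in y; the front panel is 125 mm high, back and sides 60 mm. The mold stands here on its base, leaning with the bin until it is shut.
- bin_lip (a point): Middle of the front face of the grey pull lip at the top of the bin's front panel, tilting with the bin; when shut it is 19 mm in front of and 120 mm above the hinge. The lip is 90 mm wide, 10 mm high. Axes as bin_floor. Push here to shut the bin.
- board: Laminated wooden board, fixed, 500 x 920 mm, 20 mm thick: its top is at world height 0.020 m. Origin: centre of its underside. All task things and bystanders stand on it. The patch within 60 mm of world (0.57, 0.16), between mold and stand, is always free for laying down the lid.
- bowl: Stainless mixing bowl, loose, 160 mm across, 75 mm high; origin centre of underside. Leave alone.
- cup: Green silicone food cup, loose, 66 mm across, 35 mm high; origin centre of underside. Leave alone.
- leaf_rest: Blue ceramic leaf-shaped chopstick rest, loose, 80 mm long (x), 30 mm wide, 10 mm high; origin centre of underside. Leave alone.
- paddle: Wooden rice paddle, loose, lying flat, 190 mm long along its x; origin at its underside. Leave alone.
- sauce: Amber sauce bottle with red cap, loose, 52 mm diameter, 130 mm high; origin centre of underside. Leave alone.
- dish: Small white ceramic dish, loose, 90 mm across, 18 mm high; origin centre of underside. Leave alone.
- tube_top (a point): Centre of the open end of the lid's red tube, 31 mm from the lid's origin along its z. The tube rises 24 mm above the disc, 28 mm outside and 20 mm inside diameter; its bore goes right through the disc and fits over the post with 2 mm clearance all round. Handy grip for lowering the lid from above.
- caddy: White plastic tilt-out caddy, a fixed shell 160 mm wide (y), 145 mm deep (x), 155 mm high, open in front. Origin: bottom of the middle of its front edge, 8 mm below the hinge; x into the caddy. The roof (underside 150 mm up) covers only x over 50 mm; ahead of it the side walls are 125 mm high. The grey-white bin tilts out of its front.
Things that resemble listed ones, but are neither listed nor needed, are in the scene too. There is more than one size of the lid; the job needs the smaller.

How it is judged:
On the way, in this order (a step that is already met when the one before it is completed fails the run):
1. the lid lies flat on the board, tube upward, let go (angle between lid's own z axis and vertical below 0.1 rad and height (world z) of lid below 0.028 m and contact force between the fingers and lid below 0.1 N), for 0.2 s.
2. the lid sits fully on the rim of the mold, which stands on the board (z of lid in the frame of mold between 0.041 and 0.049 m and horizontal distance between lid and mold below 0.006 m and angle between the z axis of lid and the z axis of mold, either way round below 0.08 rad and angle between mold's own z axis and vertical below 0.1 rad and height (world z) of mold below 0.026 m), for 0.2 s.
3. the closed mold stands on the bin's floor, let go, while the bin is still well open (value of joint bin above 0.3 rad and z of mold in the frame of bin_floor between -0.01 and 0.012 m and distance between mold and bin_floor below 0.04 m and angle between the z axis of mold and the z axis of bin_floor, either way round below 0.15 rad and z of lid in the frame of mold below 0.052 m and contact force between the fingers and mold below 0.1 N), for 0.2 s.
At the end, for the whole second after the job is handed in: The bin is shut to within 0.05 rad; the mold stands upright (within 0.1 rad) on the bin's floor, within 40 mm of its centre; the lid sits on the mold's rim (origin 41 to 49 mm above the mold's, within 6 mm sideways and 0.08 rad); mold and lid are at rest (value of joint bin below 0.05 rad and distance between mold and bin_floor below 0.04 m and angle between mold's own z axis and vertical below 0.1 rad and z of lid in the frame of mold between 0.041 and 0.049 m and horizontal distance between lid and mold below 0.006 m and angle between the z axis of lid and the z axis of mold, either way round below 0.08 rad and linear speed of each of mold, lid below 0.02 m/s); the robot touches nothing.
It fails at once if a bystander (bowl, green cup, leaf rest, rice paddle, sauce bottle or dish) is moved more than 30 mm (distance of any of bowl, cup, leaf_rest, paddle, sauce, dish from where it was at the start of the episode above 0.03 m).
It also fails if it takes over 72 s, if anything falls off the work surface, if the arm or the gripper's body presses on something with over 40 N, if the wrist force passes 120 N, or if a joint passes its speed limit or range.

## Working session

There is one attempt and no reset: what is moved stays moved. The work goes in short steps, each a Python script; the robot and the scene stay as the last script left them, time stands still between calls to the robot, and variables do not carry over. Pictures are saved under pics/ and viewed, at most 10 in all, crops included, and the job is handed in when it is done.

```bash
mkdir -p pics; ls
python3 - <<'E'
from cell import robot
import cv2,numpy as np,pickle
for n in("scene","top"):
    s=robot.snapshot(n); pickle.dump(s,open(f"pics/{n}0.pkl","wb"))
    cv2.imwrite(f"pics/{n}0.png",cv2.resize(s["frame"][:,:,::-1],(784,588),interpolation=cv2.INTER_CUBIC))
    print(n,s["fx"],s["fy"],s["cx"],s["cy"],s["origin"],np.round(s["rotation"],3).tolist())
print(robot.tip_reach,robot.state())
E
```

```text
pics
scene 427.6379258690232 427.6379258690232 278.95364022756945 209.09338497612455 [1.39959111 0.28691238 0.92432003] [0.534, 0.734, -0.342, -0.246]
top 518.4340663266896 518.4340663266896 279.27288896236735 203.50433530649948 [ 0.41449627 -0.02176674  1.29556169] [0.716, -0.698, 0.016, -0.015]
0.011 {'t': 0.1, 'qpos': array([-1.23761617e+00,  1.24444358e-01,  1.65155424e+00, -5.25189662e-06,
        1.36751519e+00, -8.26094330e-02]), 'joint_vel': array([ 0.00043385, -0.00106796, -0.00270821, -0.00029593, -0.00094088,
        0.0004048 ]), 'tau': array([-1.89233660e-04, -4.24929249e+01, -3.66654897e+01, -1.78606992e-04,
        3.97646872e-03,  1.43315964e-05]), 'position': array([ 0.26230962, -0.59405598,  0.20616317]), 'tool_rot': array([ 9.78467036e-01,  2.06400911e-01, -1.22582030e-04, -9.52720104e-04]), 'force': array([ 1.07164477, -0.8391319 , -0.08827526]), 'torque': array([0.02591842, 0.03611324, 0.00049309]), 'gripper_force': 0.0, 'gripper_width': 0.0856579746540304}
```

View pics/scene0.png

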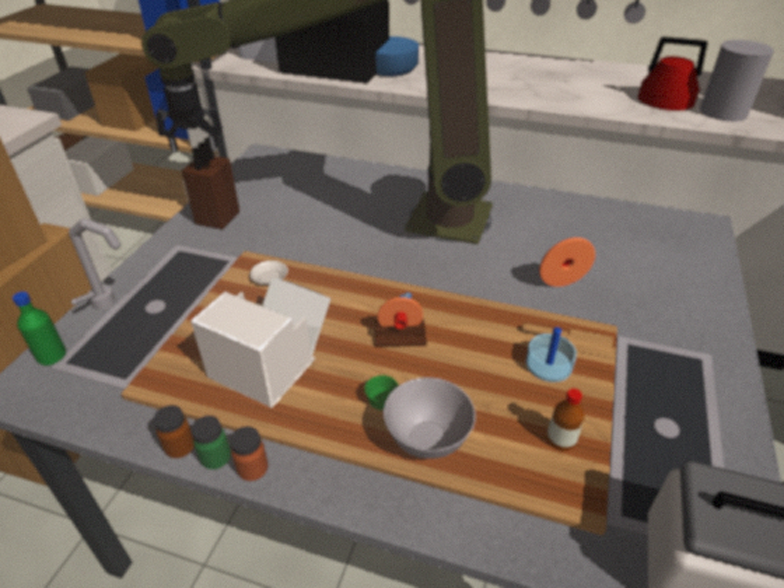

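View pics/top0.png

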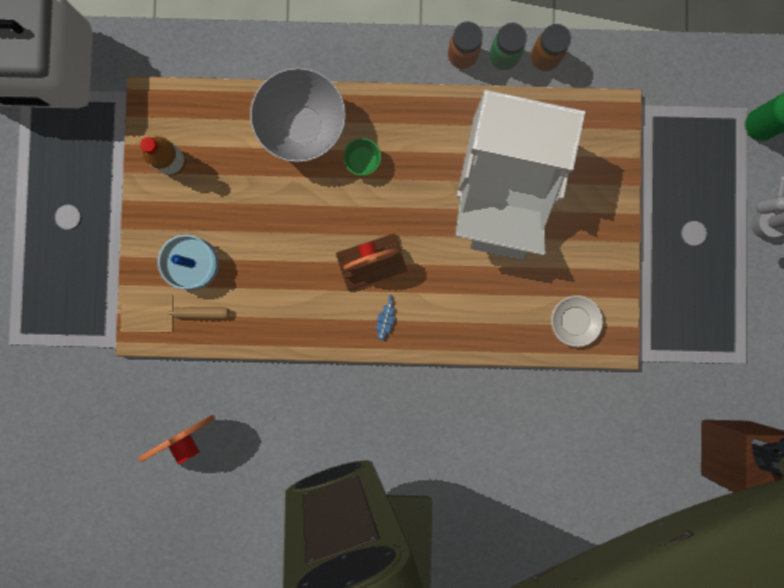

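The scene has two orange discs. One is in the dark stand, at scene (400,315) and top (370,260). The other stands on the table off the board, at scene (568,262) and top (178,440), with its tube towards the robot. The one in the stand fits the description: it is in the slot, its tube faces away from the robot, and it looks smaller. The mold is at top (188,262) with its post top near (183,261). I'll confirm with a crop and measure.

```bash
cat > h.py <<'E'
import cv2,numpy as np,pickle
from scipy.spatial.transform import Rotation as R
def cam(s):
    r=np.asarray(s["rotation"],float)
    return (R.from_quat(r).as_matrix() if r.size==4 else r),np.asarray(s["origin"],float)
def ray(s,px):
    M,o=cam(s); d=M@np.array([(px[0]-s["cx"])/s["fx"],(px[1]-s["cy"])/s["fy"],1.]); return o,d/np.linalg.norm(d)
def onz(s,px,z):
    o,d=ray(s,px); return o+d*(z-o[2])/d[2]
def tri(s1,p1,s2,p2):
    o1,d1=ray(s1,p1);o2,d2=ray(s2,p2)
    t=np.linalg.lstsq(np.c_[d1,-d2],o2-o1,rcond=None)[0]
    a,b=o1+t[0]*d1,o2+t[1]*d2; return (a+b)/2,np.linalg.norm(a-b)
def proj(s,P):
    M,o=cam(s); c=(np.atleast_2d(P)-o)@M; return np.c_[c[:,0]/c[:,2]*s["fx"]+s["cx"],c[:,1]/c[:,2]*s["fy"]+s["cy"]]
def hsv(s): return cv2.cvtColor(s["frame"],cv2.COLOR_RGB2HSV)
def mask(s,lo,hi,roi=None):
    m=cv2.inRange(hsv(s),lo,hi)
    if roi:
        k=np.zeros_like(m);x0,y0,x1,y1=roi;k[y0:y1,x0:x1]=255;m&=k
    return m
def blobs(m,amin=8):
    n,l,st,c=cv2.connectedComponentsWithStats(m)
    return [(st[i].tolist(),np.round(c[i],2).tolist()) for i in range(1,n) if st[i,4]>=amin]
E
python3 - <<'E'
from h import *
S=pickle.load(open("pics/scene0.pkl","rb"));T=pickle.load(open("pics/top0.pkl","rb"))
c=[(S,255,195,70,65),(T,225,155,80,65),(S,365,220,60,60),(T,100,155,70,65),(T,315,55,120,140),(S,130,185,120,110)]
out=[cv2.resize(s["frame"][y:y+h,x:x+w,::-1],(266,300),interpolation=cv2.INTER_CUBIC) for s,x,y,w,h in c]
cv2.imwrite("pics/crop.png",np.vstack([np.hstack(out[:3]),np.hstack(out[3:])]))
for n,s in(("S",S),("T",T)):
    print(n,"red",blobs(mask(s,(0,200,90),(4,255,255))));print(n,"orange",blobs(mask(s,(5,150,150),(12,255,255)),30))
    print(n,"blue",blobs(mask(s,(108,150,40),(122,255,255))))
    print(n,"dark",blobs(mask(s,(0,60,20),(15,220,90)),100)); print(n,"cyan",blobs(mask(s,(92,60,120),(106,200,255)),100))
E
```

```text
S red [([472, 42, 23, 36, 604], [483.23, 59.42]), ([282, 223, 9, 12, 81], [285.64, 228.79]), ([405, 278, 10, 11, 82], [409.93, 282.7])]
S orange [([386, 170, 38, 34, 900], [404.79, 186.8]), ([269, 212, 34, 21, 478], [285.86, 221.67]), ([175, 322, 11, 8, 38], [180.55, 325.87])]
S blue [([100, 0, 34, 20, 349], [113.3, 5.87]), ([142, 0, 14, 3, 29], [147.55, 0.69]), ([105, 51, 14, 29, 238], [111.63, 64.96]), ([118, 84, 5, 9, 34], [119.82, 87.91]), ([126, 92, 7, 6, 27], [129.52, 94.81]), ([10, 209, 11, 9, 72], [14.93, 213.11]), ([391, 235, 9, 25, 93], [395.24, 246.85])]
S dark [([310, 0, 32, 112, 2126], [326.03, 55.03]), ([11, 2, 93, 25, 554], [61.66, 13.17]), ([60, 39, 54, 53, 805], [89.97, 57.73]), ([455, 43, 18, 34, 210], [464.4, 63.13]), ([42, 95, 20, 12, 123], [49.92, 99.45]), ([126, 108, 45, 56, 1591], [150.44, 136.65]), ([308, 141, 30, 21, 273], [323.78, 153.33]), ([258, 226, 46, 22, 515], [281.76, 238.33]), ([127, 239, 17, 20, 166], [135.78, 248.87]), ([366, 245, 11, 17, 128], [371.14, 251.92]), ([395, 285, 12, 21, 138], [400.12, 295.17]), ([364, 289, 37, 32, 357], [382.01, 303.5]
[... 630 characters left out ...]
 210], [331.46, 41.5]), ([90, 63, 16, 22, 320], [97.17, 73.27]), ([246, 72, 20, 19, 212], [253.42, 81.52]), ([105, 100, 20, 20, 276], [115.29, 110.08]), ([208, 106, 74, 23, 779], [243.37, 119.36]), ([124, 108, 31, 17, 256], [138.84, 119.0]), ([405, 111, 41, 24, 678], [424.58, 123.04]), ([389, 149, 50, 25, 721], [408.87, 159.57]), ([241, 167, 64, 41, 1401], [272.34, 191.72]), ([148, 184, 22, 22, 306], [160.07, 196.2]), ([357, 190, 53, 12, 428], [384.18, 194.84]), ([501, 300, 59, 51, 2131], [524.85, 323.29]), ([121, 310, 22, 19, 118], [133.08, 319.89]), ([217, 341, 53, 61, 1700], [239.94, 370.98])]
T cyan [([120, 171, 34, 35, 591], [138.4, 188.43]), ([269, 218, 12, 24, 113], [273.74, 229.38])]
```

View pics/crop.png

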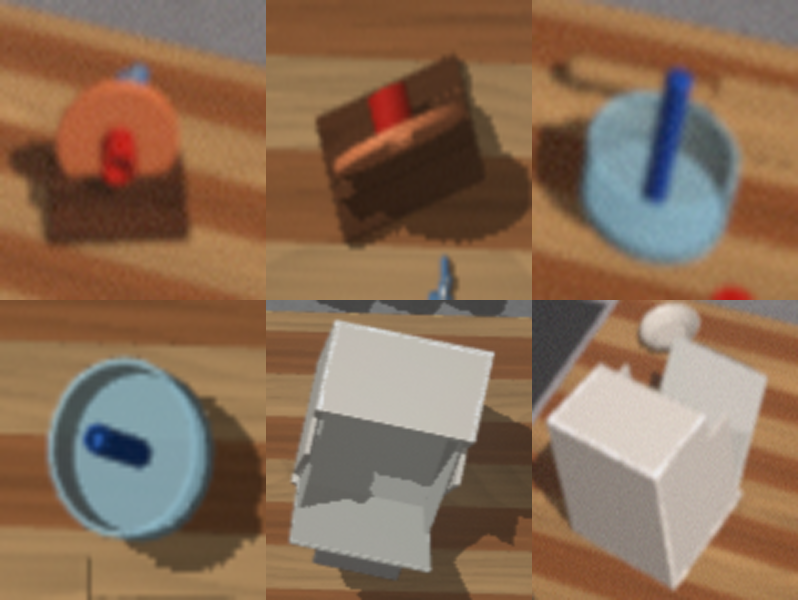

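```bash
cat > m.py <<'E'
from h import *
S=pickle.load(open("pics/scene0.pkl","rb"));T=pickle.load(open("pics/top0.pkl","rb"))
np.set_printoptions(precision=4,suppress=True)
def cp(k,u,v):
    x,y,w,h=[(255,195,70,65),(225,155,80,65),(365,220,60,60),(100,155,70,65),(315,55,120,140),(130,185,120,110)][k]
    return x+(u+.5)*w/266-.5,y+(v+.5)*h/300-.5
st=np.array([onz(T,cp(1,*p),.054) for p in[(50,118),(196,57),(218,180),(82,245)]])
print("stand",st,[np.linalg.norm(st[i]-st[i-1]) for i in range(4)],st.mean(0))
# orange disc + tube
m=mask(T,(3,120,110),(14,255,255),(240,165,285,200))
e=[onz(T,cp(1,*p),.08) for p in[(68,168),(197,106)]];print("lid tips",e,np.linalg.norm(e[0]-e[1]),(e[0]+e[1])/2)
print("tube end tri",tri(S,cp(0,120,142),T,cp(1,122,90)))
print("lid top S/T", tri(S,cp(0,118,80),T,cp(1,135,141)))
# mold
mm=mask(T,(88,30,90),(125,255,255),(108,160,160,212));c=max(cv2.findContours(mm,0,1)[0],key=cv2.contourArea)
el=cv2.fitEllipse(cv2.convexHull(c));print("ellipse",el); print("rim ctr",onz(T,el[0],.065))
print("post",tri(S,cp(2,678-532,76),T,cp(3,95,437-300)),onz(T,cp(3,97,437-300),.124))
rf=np.array([onz(T,cp(4,*p),.175) for p in[(72,20),(228,52),(210,140),(55,110)]])
print("roof",rf,[np.linalg.norm(rf[i]-rf[i-1]) for i in range(4)])
print("panel L",tri(T,cp(4,25,242),S,cp(5,236,78)),"R",tri(T,cp(4,166,272),S,cp(5,151,38)))
E
python3 m.py
```

```text
stand [[ 0.5233  0.0738  0.054 ]
 [ 0.5579 -0.0308  0.054 ]
 [ 0.4941 -0.0483  0.054 ]
 [ 0.4578  0.0489  0.054 ]] [np.float64(0.07010380090016859), np.float64(0.11018685403619756), np.float64(0.06613033723396793), np.float64(0.10370936598496733)] [0.5083 0.0109 0.054 ]
lid tips [array([0.4958, 0.0584, 0.08  ]), array([ 0.5298, -0.032 ,  0.08  ])] 0.09650330816556799 [0.5128 0.0132 0.08  ]
tube end tri (array([0.5345, 0.0218, 0.0973]), np.float64(0.0024670861695324214))
lid top S/T (array([0.507 , 0.0115, 0.1229]), np.float64(0.002579729277358159))
ellipse ((133.37225341796875, 186.9613800048828), (38.283512115478516, 41.29559326171875), 102.01152038574219)
rim ctr [0.4997 0.3252 0.065 ]
post (array([0.5016, 0.3295, 0.1199]), np.float64(0.0006364534204533855)) [0.5012 0.3274 0.124 ]
roof [[ 0.7737 -0.1636  0.175 ]
 [ 0.7445 -0.3182  0.175 ]
 [ 0.6535 -0.3017  0.175 ]
 [ 0.6804 -0.1487  0.175 ]] [np.float64(0.09445707939839668), np.float64(0.1573280503222879), np.float64(0.092522319069014), np.float64(0.15539260877107738)]
panel L (array([ 0.5507, -0.1253,  0.1178]), np.float64(0.003875004301981277)) R (array([ 0.5209, -0.2674,  0.1154]), np.float64(0.012354628090680614))
```

The crop confirms it: the lid in the stand has its tube facing away from the robot, and its diameter measures 96.5 mm, so it is the smaller one. The mold, post, roof size (157x94) and stand size (68x108) all match the given sizes. Next I'll refine the bin angle and check which grips are reachable.

```bash
cat >> h.py <<'E'
def ori(z,y):
    z=np.array(z,float);z/=np.linalg.norm(z);y=np.array(y,float);y-=z*(y@z);y/=np.linalg.norm(y)
    return R.from_matrix(np.c_[np.cross(y,z),y,z]).as_quat()
def tool(heading,pitch,yax=None):
    """tool z leaning from straight down towards heading by pitch; closes across the heading"""
    h=np.array([np.cos(heading),np.sin(heading),0]);s=np.array([-h[1],h[0],0])
    return ori(np.sin(pitch)*h+[0,0,-np.cos(pitch)],s if yax is None else yax)
E
python3 - <<'E'
from h import *
from m import S,T,cp
from scipy.optimize import brentq
from cell import robot
yaw=-.178;ex=np.array([np.cos(yaw),np.sin(yaw),0]);H=np.array([.6171,-.2157,.028])
for zt in(.125,.129):
  for p in[(25,242),(166,272),(95,257)]:
    o,d=ray(T,cp(4,*p))
    def f(th):
        x=-zt*np.sin(th);z=.028+zt*np.cos(th);P=o+d*(z-o[2])/d[2];return (P-H)@ex-x
    th=brentq(f,.3,1.1);P=o+d*(.028+zt*np.cos(th)-o[2])/d[2];print(zt,p,th,P,(P-H)@np.array([-ex[1],ex[0],0]))
a=.345
for pb in(0,.3,.5,.7,.8):
  for s in(1,-1):
    q1=tool(a,-pb,s*np.array([-np.sin(a),np.cos(a),0]));g=np.array([.535,.02,.085])
    j=robot.ik(g,q1);j2=[robot.ik([.60,.17,.045],tool(b,np.pi/2-pb,s*np.array([-np.sin(b),np.cos(b),0]))) for b in(0,.1,.2)]
    print(pb,s,j,[k is not None for k in j2],j2[1])
E
```

```text
stand [[ 0.5233  0.0738  0.054 ]
 [ 0.5579 -0.0308  0.054 ]
 [ 0.4941 -0.0483  0.054 ]
 [ 0.4578  0.0489  0.054 ]] [np.float64(0.07010380090016859), np.float64(0.11018685403619756), np.float64(0.06613033723396793), np.float64(0.10370936598496733)] [0.5083 0.0109 0.054 ]
lid tips [array([0.4958, 0.0584, 0.08  ]), array([ 0.5298, -0.032 ,  0.08  ])] 0.09650330816556799 [0.5128 0.0132 0.08  ]
tube end tri (array([0.5345, 0.0218, 0.0973]), np.float64(0.0024670861695324214))
lid top S/T (array([0.507 , 0.0115, 0.1229]), np.float64(0.002579729277358159))
ellipse ((133.37225341796875, 186.9613800048828), (38.283512115478516, 41.29559326171875), 102.01152038574219)
rim ctr [0.4997 0.3252 0.065 ]
post (array([0.5016, 0.3295, 0.1199]), np.float64(0.0006364534204533855)) [0.5012 0.3274 0.124 ]
roof [[ 0.7737 -0.1636  0.175 ]
 [ 0.7445 -0.3182  0.175 ]
 [ 0.6535 -0.3017  0.175 ]
 [ 0.6804 -0.1487  0.175 ]] [np.float64(0.09445707939839668), np.float64(0.1573280503222879), np.float64(0.092522319069014), np.float64(0.15539260877107738)]
panel L (array([ 0.5507, -0.1253,  0.1178]), np.float64(0.0038
[... 953 characters left out ...]
.0059  0.1781  1.8287 -0.103   1.4184  1.25  ] [True, True, True] [ 0.2659  0.1047  2.4688  3.3851  0.7136 -1.707 ]
0.5 1 [ 0.0223  0.3112  1.7118 -0.1527  1.5963 -1.8602] [True, True, True] [ 0.2554 -0.0248  2.441   3.5313  0.3655  1.2795]
0.5 -1 [ 0.0223  0.3112  1.7118 -0.1527  1.5963  1.2814] [True, True, True] [ 0.2554 -0.0248  2.441   3.5313  0.3655 -1.8621]
0.7 1 [ 0.0441  0.4425  1.603  -0.196   1.7697 -1.8431] [False, False, False] None
0.7 -1 [ 0.0441  0.4425  1.603  -0.196   1.7697  1.2985] [False, False, False] None
0.8 1 [ 0.0528  0.5066  1.5525 -0.2169  1.8543 -1.8389] [False, False, False] None
0.8 -1 [ 0.0528  0.5066  1.5525 -0.2169  1.8543  1.3027] [False, False, False] None
```

```bash
sed -i '/^st=/,$d' m.py
python3 - <<'E'
from h import *
from m import S,T
from cell import robot
h=hsv(T)[168:205,240:305]
np.set_printoptions(linewidth=250)
red=mask(T,(0,180,80),(4,255,255),(250,165,275,195));red|=mask(T,(175,180,80),(180,255,255),(250,165,275,195))
org=mask(T,(5,150,130),(14,255,255),(240,165,285,200))
for n,m in(("red",red),("org",org)):
    y,x=np.nonzero(m);print(n,cv2.minAreaRect(np.c_[x,y].astype(np.float32)))
for r in range(170,194): print(r,''.join('R' if red[r,c] else 'o' if org[r,c] else ('d' if hsv(T)[r,c,2]<80 else '.') for c in range(236,300)))
rs=mask(S,(0,180,80),(4,255,255),(270,200,310,245));os_=mask(S,(5,130,130),(14,255,255),(262,205,310,245))
for r in range(206,250): print(r,''.join('R' if rs[r,c] else 'o' if os_[r,c] else ('d' if hsv(S)[r,c,2]<80 else '.') for c in range(254,312)))
E
```

```text
red ((261.6000061035156, 177.8000030517578), (8.22192096710205, 10.751744270324707), 71.56504821777344)
org ((262.0, 179.5), (29.0, 44.0), 90.0)
170 ..............................................dd................
171 ..............................................dd................
172 ...............................................dd...............
173 .........................ooRRR.................dd...............
174 ......................ooRRRRRRR.....d.......d...d...............
175 .....................RRRRRRRRRR..........d.....ddd..............
176 ....................RRRRRRRRRRR.d....dd.......dddd..............
177 ....................RRRRRRRRRRRR...dddd.........dd..............
178 ....................RRRRRRRRRRRRdddddd..........ddd.............
179 .....................RRRRRRRRRRR.dd...oooo.......dd.............
180 .....................RRRRRRRRRR...ooooooo.......ddd.............
181 .............dddddd..RRRRRRRRoooooooooo.......dddddd............
182 ..........dddddd......RRRRRooooooooo........dddddddd............
183 ......ddddddd.........Roooooooooo.........dddddddddd..
[... 2772 characters left out ...]
oooo...
239 ........oo....dd..d.dddddd..ddddd.ddddd..dddddddd..ooooo..
240 ..............dd......d...................ddddddd..ooooo..
241 ..............................................d....ooooo..
242 ...................................................ooooo..
243 ........oo.o.......................................ooooo..
244 .........o.........................................ooooo..
245 ..................d.......................................
246 ...............d...d.d....................................
247 ..........................................................
248 ..........................................................
249 ..........................................................
```

Run:
```python
from h import *
from m import S,T
from cell import robot
print("tube end",tri(S,(286.,231.3),T,(261.3,174.)))
for z in(.078,.085):print(z,onz(T,(261.3,174.),z))
e=[onz(T,p,.08) for p in[(245.7,190.5),(276.3,179)]];print("tips",e,np.linalg.norm(e[0]-e[1]),np.mean(e,0))
print("top",tri(S,(286.5,211.8),T,(262.3,184.)), onz(T,(262.3,184.),.128))
# post top: blue pixels
b=mask(T,(100,120,20),(130,255,255),(118,178,145,195));y,x=np.nonzero(b);print("postrect",cv2.minAreaRect(np.c_[x,y].astype(np.float32)),x.min(),x[y.argmin()])
for r in range(178,194): print(r,''.join('#' if b[r,c] else '.' for c in range(118,146)))
b=mask(S,(100,120,20),(130,255,255),(385,230,405,265))
for r in range(232,262): print(r,''.join('#' if b[r,c] else '.' for c in range(385,405)))
```

```text
tube end (array([0.537 , 0.0224, 0.0764]), np.float64(0.001889000463026351))
0.078 [0.5371 0.0215 0.078 ]
0.085 [0.5364 0.0212 0.085 ]
tips [array([0.4971, 0.057 , 0.08  ]), array([ 0.526 , -0.0142,  0.08  ])] 0.07682523711171384 [0.5115 0.0214 0.08  ]
top (array([0.5097, 0.0165, 0.1269]), np.float64(0.0007970889184208142)) [0.5095 0.0168 0.128 ]
postrect ((130.12942504882812, 185.91766357421875), (16.703645706176758, 6.2909836769104), 12.52880859375) 122 123
178 ............................
179 ............................
180 ............................
181 ............................
182 .....#####..................
183 .....#######................
184 ....############............
185 ....###############.........
186 ....#################.......
187 .....################.......
188 .......##############.......
189 ............#########.......
190 ................####........
191 ............................
192 ............................
193 ............................
232 ....................
233 ....................
234 ....................
235 ...........####.....
236 ...........####.....
237 ...........####.....
238 ...........####.....
239 ..........#####.....
240 ..........#####.....
241 ..........#####.....
242 .........######.....
243 .........#####......
244 .........#####......
245 .........#####......
246 ........######......
247 ........#####.......
248 ........#####.......
249 .......######.......
250 .......######.......
251 .......#####........
252 .......#####........
253 .......#####........
254 ......#####.........
255 ......#####.........
256 ......#####.........
257 ......#####.........
258 ......####..........
259 ......####..........
260 .......##...........
261 ....................
```

Run:
```python
from h import *
from cell import robot
a=.355;pb=.4;ax=np.array([np.cos(a),np.sin(a),0])
q=tool(a,-pb,-np.array([-np.sin(a),np.cos(a),0]));d=R.from_quat(q).apply([0,0,1])
g=np.array([.508,.0115,.080])+.025*ax
robot.move_ptp(g-.16*d,q); robot.grip(.06,40)
robot.move_l(g-.05*d,q,.2);robot.move_l(g,q,.06)
print(robot.state()["force"],robot.state()["position"]-g)
robot.grip(0,40);s=robot.state();print(s["gripper_width"],s["gripper_force"],s["t"],s["force"])
robot.move_l(g+[0,0,.05],q,.06);robot.move_l(g+[0,0,.2],q,.25)
s=robot.state();print(s["gripper_width"],s["gripper_force"],s["t"])
I=[robot.snapshot(n)["frame"] for n in("scene","top")]
cv2.imwrite("pics/lift.png",cv2.resize(np.hstack([I[0][100:260,190:390],I[1][100:260,170:370]])[:,:,::-1],(800,320)))
```

```text
[ 0.29764753  0.29962536 -0.18229575] [4.24646888e-04 1.17341026e-05 3.89942135e-04]
0.00013432220617272872 0.0 5.3333 [ 0.4302001  -0.40497798 -0.21309225]
-0.00028262525368737124 0.0 7.0667
```

View pics/lift.png

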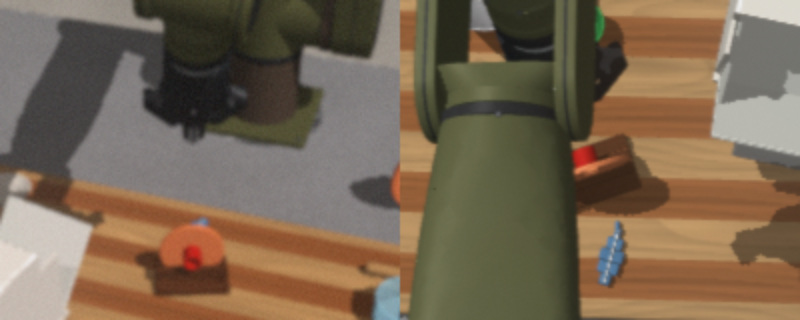

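The first grip closed on nothing: the lid is still in the stand (crop, tube at (192,258)). The pads sit farther back when partly open, so I'll go about 8 mm deeper after checking that the lid hasn't shifted.

Run:
```python
from h import *
from cell import robot
S=robot.snapshot("scene");print([b for b in blobs(mask(S,(0,200,90),(4,255,255))) if b[1][1]>200])
a=.355;pb=.4;ax=np.array([np.cos(a),np.sin(a),0])
q=tool(a,-pb,-np.array([-np.sin(a),np.cos(a),0]));d=R.from_quat(q).apply([0,0,1])
g=np.array([.508,.0115,.072])+.025*ax
robot.grip(.055,40);robot.move_l(g-.05*d,q,.2);robot.move_l(g,q,.05)
print(robot.state()["force"],robot.state()["position"]-g)
I=[robot.snapshot(n)["frame"] for n in("scene","top")]
robot.grip(0,40);s=robot.state();print(s["gripper_width"],s["gripper_force"],s["t"],s["force"])
if s["gripper_width"]>.02:
    robot.move_l(g+[0,0,.05],q,.06);robot.move_l(g+[0,0,.2],q,.25)
    s=robot.state();print(s["gripper_width"],s["gripper_force"],s["t"])
I+=[robot.snapshot(n)["frame"] for n in("scene","top")]
c=lambda k:I[k][(100,185)[k==0]:(230,255)[k==0],240:340] if 0 else I[k]
cv2.imwrite("pics/lift2.png",cv2.resize(np.hstack([I[0][170:260,240:340],I[2][100:190,240:340]])[:,:,::-1],(800,360),interpolation=cv2.INTER_CUBIC))
```

```text
[([282, 223, 9, 12, 75], [285.8, 228.39]), ([405, 278, 10, 11, 84], [409.61, 282.75])]
[0.1584312  0.25710734 0.82319231] [4.39488848e-04 2.08757082e-05 4.09944612e-04]
-5.4158728643134767e-05 0.0 10.5667 [1.04308712 0.22831654 0.17263132]
```

View pics/lift2.png

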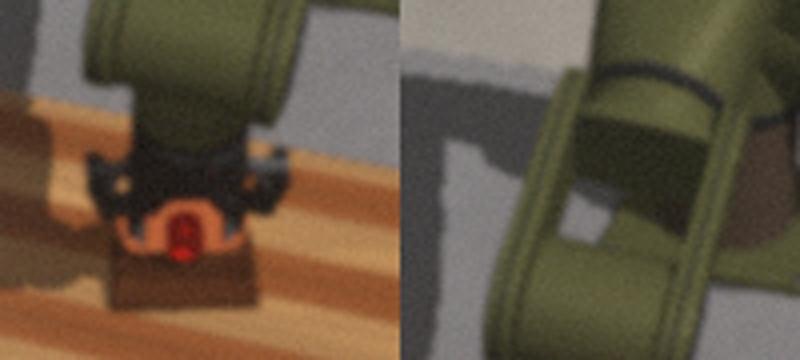

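Run:
```python
from h import *
from cell import robot
s=robot.state();d=R.from_quat(s["tool_rot"]).apply([0,0,1]);p=np.array(s["position"]);print(p,d,s["gripper_width"],s["force"])
S=robot.snapshot("scene");T=robot.snapshot("top")
P=[p,p+.011*d,np.array([.537,.0218,.079])]
for s in(S,T):
    print(proj(s,P).round(1).tolist())
def crop(s,x,y):
    return cv2.resize(s["frame"][y:y+70,x:x+70,::-1],(400,400),interpolation=cv2.INTER_CUBIC)
cv2.imwrite("pics/close.png",np.hstack([crop(S,250,185),crop(T,230,145)]))
```

```text
[0.53143317 0.02020932 0.07199077] [-0.36516827 -0.13535816 -0.92104848] -0.00018523275586484935 [ 0.8693603  -0.62948979  0.67554849]
[[285.5, 231.0], [285.4, 232.5], [285.5, 230.6]]
[[261.8, 176.6], [262.6, 178.7], [261.1, 174.0]]
```

View pics/close.png

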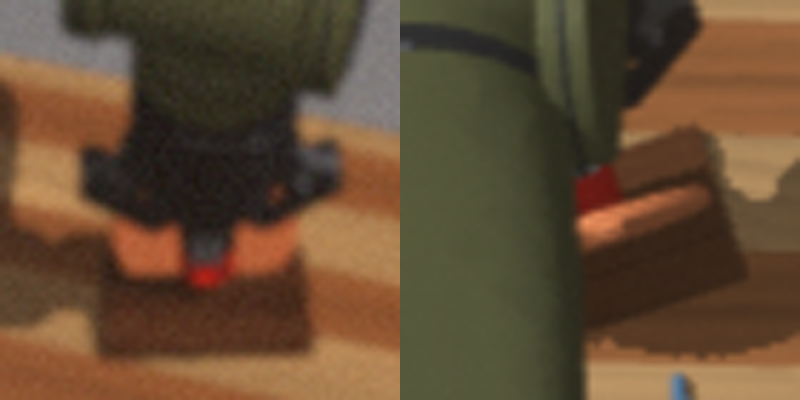

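Run:
```python
from h import *
from cell import robot
s=robot.state();q=s["tool_rot"];Rm=R.from_quat(q);d=Rm.apply([0,0,1]);g=np.array(s["position"])
robot.move_l(g-.06*d,q,.1)
s=robot.state();p=np.array(s["position"])
P=np.array([p+Rm.apply(v) for v in([0,0,0],[0,0,.011],[.011,0,.011],[-.011,0,.011],[0,0,.02])])
S=robot.snapshot("scene");T=robot.snapshot("top")
print(proj(S,P).round(1).tolist(),proj(T,P).round(1).tolist())
def crop(s,x,y):
    c=cv2.resize(s["frame"][y:y+60,x:x+60,::-1],(400,400),interpolation=cv2.INTER_CUBIC)
    for i,(u,v) in enumerate(proj(s,P[:4])): cv2.circle(c,(int((u-x+.5)*6.67),int((v-y+.5)*6.67)),3,[(0,255,255),(0,255,0),(255,0,255),(255,255,0)][i],-1)
    return c
cv2.imwrite("pics/tip.png",np.hstack([crop(S,255,185),crop(T,235,140)]))
robot.grip(.055)
S=robot.snapshot("scene");cv2.imwrite("pics/tip_open.png",crop(S,255,185))
```

```text
[[286.1, 222.3], [286.0, 223.9], [286.2, 227.5], [285.8, 220.4], [285.9, 225.3]] [[257.7, 164.7], [258.5, 167.0], [257.2, 163.1], [259.9, 171.0], [259.1, 168.9]]
```

View pics/tip.png

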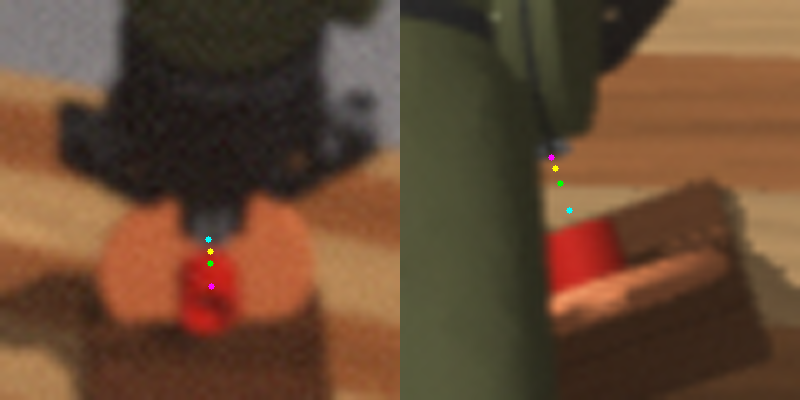

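Run:
```python
from h import *
from cell import robot
S=robot.snapshot("scene");T=robot.snapshot("top");s=robot.state()
p=np.array(s["position"]);Rm=R.from_quat(s["tool_rot"])
for a,b in(((286.5,220.3),(257.7,162.8)),((286.5,219.5),(257.7,163.3))):
    P,e=tri(S,a,T,b);print(P,e,"tool frame",Rm.inv().apply(P-p))
# compare with the tube measured likewise: visible red blob
print("stand rail/board check: corner of board etc", onz(S,(0,0),0)[:2]*0)
import cv2
for n,s0 in(("S",S),("T",T)):
    h=hsv(s0)
    # dish/cup centre consistency: green cup
    print(n,"green",[b for b in blobs(mask(s0,(55,120,40),(75,255,255)),100)])
```

```text
[0.5558406  0.02918331 0.13693603] 0.0022179006108080687 tool frame [-1.33783781e-03  5.02092338e-05 -9.92896564e-03]
[0.55454212 0.02892809 0.13872406] 0.0019089108634590636 tool frame [-0.00323717 -0.00016182 -0.0110673 ]
stand rail/board check: corner of board etc [-0. -0.]
S green [([13, 217, 33, 43, 832], [28.63, 239.24]), ([261, 269, 22, 19, 231], [270.06, 276.23])]
T green [([533, 67, 27, 33, 624], [547.44, 85.13])]
```

Run:
```python
from h import *
from cell import robot
s=robot.state();p=np.array(s["position"]);q=s["tool_rot"]
robot.move_l(p-.08*R.from_quat(q).apply([0,0,1]),q,.2)
robot.grip(0)
q0=tool(.1,0,-np.array([-np.sin(.1),np.cos(.1),0]))
robot.move_ptp([.57,.16,.09],q0);f0=robot.state()["force"]
z=.05
robot.move_l([.57,.16,z],q0,.1)
while z>.006:
    z-=.002;robot.move_l([.57,.16,z],q0,.05);s=robot.state()
    if abs((s["force"]-f0)[2])>3:break
print(z,s["position"],s["force"]-f0,s["gripper_width"],s["t"])
robot.move_l([.57,.16,.09],q0,.15)
```

```text
0.005999999999999972 [0.56984818 0.15999636 0.00579798] [-1.35259245 -1.33474823  0.18621905] -7.442434929078258e-05 20.1833
```

Run:
```python
from h import *
from cell import robot
s=robot.state();q0=s["tool_rot"];f0=s["force"];print(s["t"])
z=.006
robot.move_l([.57,.16,z],q0,.2)
while z>-.03:
    z-=.002;robot.move_l([.57,.16,z],q0,.05);s=robot.state()
    if abs((s["force"]-f0)[2])>3:break
print(z,s["position"],s["force"]-f0,s["gripper_width"],s["t"])
robot.move_l([.57,.16,.05],q0,.2);print(robot.state()["t"])
```

```text
20.8917
-0.006 [ 0.57023622  0.16003715 -0.00397463] [-5.1457564  -0.85958704 11.40055   ] -0.00024160453308406994 22.9583
23.3917
```

Run:
```python
from h import *
from cell import robot
s=robot.state();Rm=R.from_quat(s["tool_rot"]);p=np.array(s["position"]);print(p,Rm.as_matrix().round(3).tolist(),s["qpos"])
P=np.array([p+Rm.apply([0,0,v]) for v in(.011,-.010,-.0245)])
out=[]
for n in("scene","top"):
    S=robot.snapshot(n);pickle.dump(S,open(f"pics/{n}_tip.pkl","wb"));uv=proj(S,P);print(uv.round(1).tolist());x,y=(uv[1]-35).astype(int)
    c=cv2.resize(S["frame"][y:y+70,x:x+70,::-1],(400,400),interpolation=cv2.INTER_CUBIC);print(x,y)
    for i,(u,v) in enumerate(uv): cv2.circle(c,(int((u-x+.5)*400/70)+14,int((v-y+.5)*400/70)),2,[(0,255,255),(0,255,0),(255,0,255)][i],-1)
    out.append(c)
cv2.imwrite("pics/tip2.png",np.hstack(out))
```

```text
[0.5704657  0.16010427 0.05059949] [[0.995, 0.1, 0.0], [0.1, -0.995, 0.0], [0.0, -0.0, -1.0]] [1.83021471e-01 1.45759522e-01 1.90499452e+00 1.76615859e-05
 1.09044441e+00 1.65380419e+00]
[[328.8, 258.9], [329.3, 253.7], [329.7, 250.0]]
294 218
[[205.2, 160.5], [204.0, 159.4], [203.1, 158.6]]
168 124
```

View pics/tip2.png

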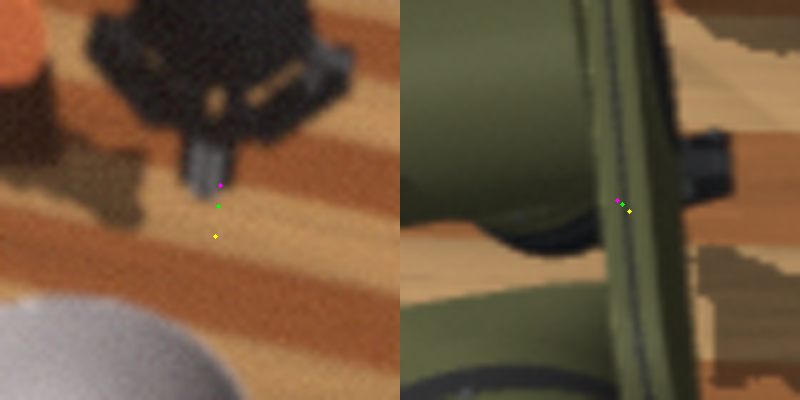

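```bash
cat >> h.py <<'E'
OFF=.0355   # measured by touching the board: real fingertips are 35.5 mm short of the reported tool frame
def C(p,q): return np.asarray(p,float)+OFF*R.from_quat(q).apply([0,0,1])
def side(a): return np.array([-np.sin(a),np.cos(a),0])
H=np.array([.6171,-.2157,.028]);YB=-.178;EX=np.array([np.cos(YB),np.sin(YB),0]);TH=.70
def binpt(x,z,th=TH): return H+EX*(x*np.cos(th)-z*np.sin(th))+np.array([0,0,x*np.sin(th)+z*np.cos(th)])
E
python3 - <<'E'
from h import *
from cell import robot
np.set_printoptions(precision=2,suppress=True)
a=.355
def ok(p,q):
    j=robot.ik(C(p,q),q);return j
for pb in(.4,.8,.9,1.,1.1,1.2):
  for s in(-1,1):
    g=np.array([.508,.0115,.080])+.026*np.array([np.cos(a),np.sin(a),0])
    r=[ok(g-u*R.from_quat(q).apply([0,0,1])+[0,0,w],q) for q in[tool(a,-pb,s*side(a))] for u,w in((0,0),(.09,0),(0,.12))]
    f=[ok([.57,.16,z],tool(b,np.pi/2-pb,s*side(b))) for b,z in((.3,.046),(.3,.12),(.0,.046))]
    print(pb,s,[x for x in r],'\n    ',f)
print("bin")
for th in(.6,.7):
  for s in(1,-1):
    q=tool(YB,TH,s*side(YB))
    print(s,[ok(binpt(.055,.004+.089+u),q) for u in(0,.12)])
q=tool(.3,0);print("mold",ok([.5005,.327,.2],q),ok([.5005,.327,.109],q))
E
```

```text
0.4 -1 [array([ 0.  ,  0.26,  1.83, -0.14,  1.44,  1.26]), array([ 0.02,  0.23,  1.7 , -0.13,  1.59,  1.26]), array([ 0.  ,  0.13,  1.75, -0.13,  1.64,  1.24])] 
     [array([ 0.1 ,  0.06,  2.47,  2.8 ,  0.58, -1.36]), array([ 0.1 , -0.17,  2.49,  2.63,  0.38, -1.17]), array([ 0.31,  0.09,  2.44,  3.66,  0.6 , -1.89])]
0.4 1 [array([ 0.  ,  0.26,  1.83, -0.14,  1.44, -1.88]), array([ 0.02,  0.23,  1.7 , -0.13,  1.59, -1.88]), array([ 0.  ,  0.13,  1.75, -0.13,  1.64, -1.9 ])] 
     [array([0.1 , 0.06, 2.47, 2.8 , 0.58, 1.78]), array([ 0.1 , -0.17,  2.49,  2.63,  0.38,  1.97]), array([0.31, 0.09, 2.44, 3.66, 0.6 , 1.26])]
0.8 -1 [array([ 0.05,  0.49,  1.63, -0.23,  1.79,  1.3 ]), array([ 0.07,  0.54,  1.45, -0.22,  1.93,  1.29]), array([ 0.05,  0.36,  1.59, -0.24,  1.96,  1.26])] 
     [None, None, None]
0.8 1 [array([ 0.05,  0.49,  1.63, -0.23,  1.79, -1.84]), array([ 0.07,  0.54,  1.45, -0.22,  1.93, -1.85]), array([ 0.05,  0.36,  1.59, -0.24,  1.96, -1.88])] 
     [None, None, None]
0.9 -1 [array([ 0.05,  0.55,  1.59, -0.25,  1.87,  1.31]), array([ 0.08,  0.61,  1.39, -0.24,  2.01,
[... 2084 characters left out ...]
56,  1.48, -0.35,  2.26, -1.91])] 
     [array([ 0.16,  0.03,  2.15,  0.09,  0.6 , -1.77]), array([ 0.16, -0.08,  2.11,  0.07,  0.75, -1.76]), array([ 0.22,  0.04,  2.14, -0.14,  0.61, -1.25])]
bin
1 [array([-0.51, -0.11,  2.19,  0.52,  0.44, -2.31]), array([-0.58, -0.43,  2.27,  0.41,  0.68, -2.21])]
-1 [array([-0.51, -0.11,  2.19,  0.52,  0.44,  0.83]), array([-0.58, -0.43,  2.27,  0.41,  0.68,  0.93])]
1 [array([-0.51, -0.11,  2.19,  0.52,  0.44, -2.31]), array([-0.58, -0.43,  2.27,  0.41,  0.68, -2.21])]
-1 [array([-0.51, -0.11,  2.19,  0.52,  0.44,  0.83]), array([-0.58, -0.43,  2.27,  0.41,  0.68,  0.93])]
mold [ 0.49  0.04  1.81 -0.    1.29 -1.38] [ 0.49  0.13  1.88 -0.    1.13 -1.38]
```

The probe shows the real fingertips are 35.5 mm short of the reported tool frame, and the pictures agree. That explains the missed grip. I'll correct for it and use a steep back-lean (1.0 rad), so the whole lay-down stays in one arm configuration.

Run:
```python
from h import *
from cell import robot
a=.355;pb=1.0;ax=np.array([np.cos(a),np.sin(a),0])
q=tool(a,-pb,-side(a));d=R.from_quat(q).apply([0,0,1])
g=C(np.array([.508,.0115,.077])+.025*ax,q)
robot.move_ptp(g-.10*d+[0,0,.08],q); robot.grip(.055,40)
robot.move_l(g-.045*d,q,.3);robot.move_l(g,q,.1)
print(robot.state()["force"])
robot.grip(0,40);s=robot.state();print(s["gripper_width"],s["gripper_force"],s["t"],s["force"])
if s["gripper_width"]>.02:
    robot.move_l(g+[0,0,.04],q,.12);robot.move_l(g+[0,0,.12],q,.3)
    b=.15;qf=tool(b,np.pi/2-pb,-side(b));f=C([.57,.16,.0465],qf)
    robot.move_ptp(f+[0,0,.08],qf);s=robot.state();print(s["gripper_width"],s["gripper_force"],s["t"],s["force"])
    S=robot.snapshot("scene");pickle.dump(S,open("pics/held.pkl","wb"))
    robot.move_l(f+[0,0,.01],qf,.2);robot.move_l(f,qf,.04);print(robot.state()["force"],robot.state()["t"])
```

```text
[-0.83566637 -0.51465837  0.69887844]
0.025397301618216694 40.442777804564685 26.6 [0.90820658 0.78810953 1.90594205]
0.025738064770064104 40.04955093842 28.9167 [ 0.48298205  0.75628254 -1.09521832]
[ 0.32396538  0.63100202 -1.18375521] 29.8667
```

Run:
```python
from h import *
from cell import robot
s=robot.state();q=s["tool_rot"];d=R.from_quat(q).apply([0,0,1]);p=np.array(s["position"])
robot.grip(.05);robot.move_l(p-.05*d,q,.2)
qv=tool(.3,0,-side(.3));robot.move_ptp([.47,.06,.22],qv);print(robot.state()["t"])
out=[]
for n in("scene","top"):
    S=robot.snapshot(n);pickle.dump(S,open(f"pics/{n}_laid.pkl","wb"))
    c=proj(S,[.57,.16,.03])[0].astype(int);x,y=c-35
    out.append(cv2.resize(S["frame"][y:y+70,x:x+70,::-1],(400,400),interpolation=cv2.INTER_CUBIC));print(n,x,y)
    roi=(x,y,x+70,y+70)
    m=mask(S,(0,200,70),(4,255,255),roi)|mask(S,(176,200,70),(180,255,255),roi);bl=max(blobs(m),key=lambda b:b[0][4]);print("red",bl,onz(S,bl[1],.045))
    m=m|mask(S,(3,165,130),(12,255,255),roi);m=cv2.morphologyEx(m,cv2.MORPH_OPEN,np.ones((3,3)))
    k=max(cv2.findContours(m,0,1)[0],key=cv2.contourArea);e=cv2.fitEllipse(cv2.convexHull(k));print("disc",e,onz(S,e[0],.026))
cv2.imwrite("pics/laid.png",np.hstack(out))
```

```text
31.5417
scene 293 226
red ([325, 254, 9, 11, 73], [329.26, 258.68]) [0.5743528  0.16201943 0.045     ]
disc ((336.95477294921875, 265.8350830078125), (24.91083335876465, 55.51585388183594), 109.46886444091797) [0.57667417 0.18601856 0.026     ]
top 170 126
red ([200, 156, 11, 6, 23], [204.52, 158.52]) [0.57453565 0.16118227 0.045     ]
disc ((203.51026916503906, 157.8643798828125), (3.7680504322052, 8.505732536315918), 70.7575912475586) [0.57852377 0.16649587 0.026     ]
```

View pics/laid.png

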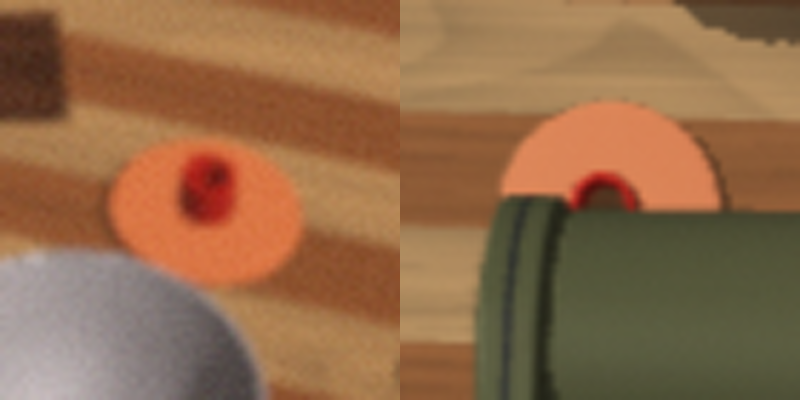

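Run:
```python
from h import *
S=pickle.load(open("pics/scene_laid.pkl","rb"));T=pickle.load(open("pics/top_laid.pkl","rb"))
print("S disc",onz(S,(328.4,262.6),.0265))
print("T tube top",onz(T,(205.6,161.6),.051))
print("T disc left/right",onz(T,(170+100/5.714-.5,161.),.027),onz(T,(170+320/5.714-.5,161.),.027),"top",onz(T,(206,126+100/5.714-.5),.027))
# S tube-top: hole + ring centre; tube outline left/right cols mean
# mold from the first pictures: post-top
S0=pickle.load(open("pics/scene0.pkl","rb"));T0=pickle.load(open("pics/top0.pkl","rb"))
print("post top T",onz(T0,(124.6,184.3),.124),"post base T",onz(T0,(136.6,187.4),.024),tri(S0,(397.6,236.6),T0,(124.6,184.3)))
print("post base S",onz(S0,(392.8,258.5),.024))
# rim outer ellipse in T: use contrast to fit at z .065
m=mask(T0,(88,30,90),(125,255,255),(108,160,162,212));k=max(cv2.findContours(m,0,1)[0],key=cv2.contourArea)
print("bbox",cv2.boundingRect(k),cv2.minEnclosingCircle(k))
for c in((132.4,187),): print(onz(T0,c,.065))
(cx,cy),r=cv2.minEnclosingCircle(k);print(onz(T0,(cx,cy),.06),r*2*(1.2956-.06)/518)
```

```text
S disc [0.57250235 0.16046401 0.0265    ]
T tube top [0.56637592 0.15746581 0.051     ]
T disc left/right [0.56961934 0.20664873 0.027     ] [0.57203332 0.1120805  0.027     ] top [0.61529839 0.16139063 0.027     ]
post top T [0.50117273 0.3286402  0.124     ] post base T [0.50168813 0.32879411 0.024     ] (array([0.50201796, 0.33097739, 0.11405706]), np.float64(0.0012442226947680078))
post base S [0.49835239 0.33193524 0.024     ]
bbox (113, 168, 42, 39) ((133.51162719726562, 187.40464782714844), 20.652198791503906)
[0.49957581 0.32750606 0.065     ]
[0.49902109 0.32623662 0.06      ] 0.09852454373274992
```

Run:
```python
from h import *
from cell import robot
cands=[ori([0,0,-1],[s,0,0]) for s in(1,-1)]
q=min(cands,key=lambda q:abs((robot.ik(C([.567,.1594,.12],q),q)-robot.state()["qpos"])[5]))
P=lambda x,y,z:C([x,y,z],q)
robot.move_ptp(P(.567,.1594,.115),q);robot.grip(.042,40)
robot.move_l(P(.567,.1594,.042),q,.2);f=robot.state()["force"];robot.grip(0,40);s=robot.state();print(f,s["gripper_width"],s["t"])
robot.move_l(P(.567,.1594,.17),q,.3)
X,Y=.501,.3283
robot.move_l(P(X,Y,.165),q,.3);f0=robot.state()["force"]
S=robot.snapshot("scene");pickle.dump(S,open("pics/hover.pkl","wb"))
z=.150;robot.move_l(P(X,Y,z),q,.15)
while z>.134:
    z-=.004;robot.move_l(P(X,Y,z),q,.06);s=robot.state();df=s["force"]-f0;print(round(z,3),df.round(2),s["gripper_width"])
    if abs(df[2])>3 or np.hypot(*df[:2])>4:break
print(s["t"])
```

```text
Traceback (most recent call last):
TypeError: unsupported operand type(s) for -: 'NoneType' and 'float'
```

```bash
cat > ins.py <<'E'
from h import *
from cell import robot
for ang in(0,.2,-.2,.4,-.4):
    c=[ori([0,0,-1],[s*np.cos(ang),s*np.sin(ang),0]) for s in(1,-1)]
    c=[(q,[robot.ik(C(p,q),q) for p in([.567,.1594,.042],[.567,.1594,.17],[.501,.3283,.165],[.501,.3283,.087])]) for q in c]
    c=[(q,j) for q,j in c if all(k is not None for k in j)]
    print(ang,[j[0][5] for q,j in c])
    if c:break
q=min(c,key=lambda c:abs(c[1][0][5]-robot.state()["qpos"][5]))[0]
P=lambda x,y,z:C([x,y,z],q)
robot.move_ptp(P(.567,.1594,.115),q);robot.grip(.042,40)
robot.move_l(P(.567,.1594,.042),q,.2);f=robot.state()["force"];robot.grip(0,40);s=robot.state();print(f,s["gripper_width"],s["t"])
robot.move_l(P(.567,.1594,.17),q,.3)
X,Y=.501,.3283
robot.move_l(P(X,Y,.165),q,.3);f0=robot.state()["force"]
S=robot.snapshot("scene");pickle.dump(S,open("pics/hover.pkl","wb"))
z=.150;robot.move_l(P(X,Y,z),q,.15)
while z>.134:
    z-=.004;robot.move_l(P(X,Y,z),q,.06);s=robot.state();df=s["force"]-f0;print(round(z,3),df.round(2),s["gripper_width"])
    if abs(df[2])>3 or np.hypot(*df[:2])>4:break
print(s["t"])
E
python3 ins.py
```

```text
0 [np.float64(0.18292419954634376)]
[-0.00513738 -0.1623245   0.39714582] 0.02661909340534211 33.7167
0.146 [ 0.47 -0.46 -0.47] 0.026099960151326315
0.142 [-0.18 -0.05  0.26] 0.026547643057731087
0.138 [ 0.77 -0.79  0.65] 0.026664733878610583
0.134 [ 0.13 -0.12 -0.24] 0.026257149847626057
36.35
```

Run:
```python
from h import *
from cell import robot
q=robot.state()["tool_rot"];q=ori([0,0,-1],R.from_quat(q).apply([0,1,0]));X,Y=.501,.3283
P=lambda z:C([X,Y,z],q);f0=robot.state()["force"]
robot.move_l(P(.093),q,.12)
for z in(.090,.088,.0865,.085):
    robot.move_l(P(z),q,.06);s=robot.state();df=s["force"]-f0;print(z,df.round(2))
    if df[2]>3:break
robot.grip(.042);robot.move_l(P(.111),q,.15);s=robot.state();print(s["t"])
S=robot.snapshot("scene");pickle.dump(S,open("pics/seated.pkl","wb"))
c=proj(S,[X,Y,.07])[0].astype(int);x,y=c-40;print(x,y,proj(S,[[X,Y,.072],[X,Y,.065],[X,Y,.02],[X,Y,.124]]).round(1).tolist())
cv2.imwrite("pics/seated.png",cv2.resize(S["frame"][y:y+70,x:x+80,::-1],(640,560),interpolation=cv2.INTER_CUBIC))
```

```text
0.09 [-0.47  0.05  0.2 ]
0.088 [-0.35 -0.09  4.86]
37.9417
354 207 [[394.3, 247.0], [393.8, 248.8], [391.2, 259.8], [397.5, 233.5]]
```

View pics/seated.png

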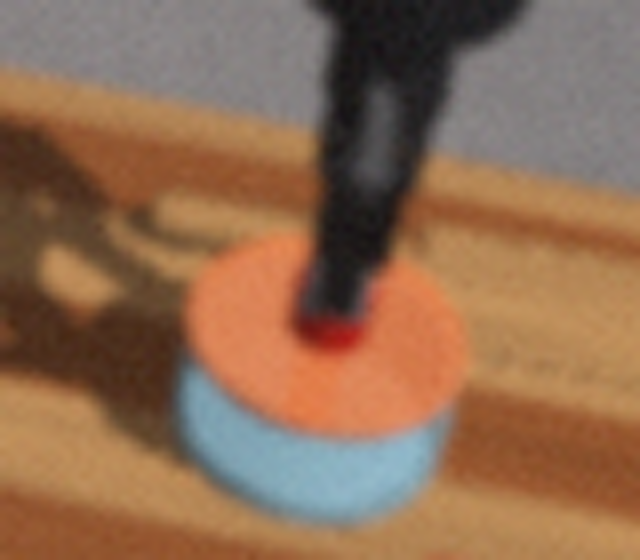

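The crop shows the lid seated flat on the rim, with the mold standing on the board. Next I'll grip the post and carry the closed mold to the bin.

Run:
```python
from h import *
from cell import robot
qb=tool(YB,TH,-side(YB));db=R.from_quat(qb).apply([0,0,1])
B=lambda u:C(binpt(.057,.004+.091+u),qb)
for u in(.17,.1,0,.14): print(u,robot.ik(B(u),qb))
s=robot.state();q=s["tool_rot"];q=ori([0,0,-1],R.from_quat(q).apply([0,1,0]));X,Y=.501,.3283
assert all(robot.ik(B(u),qb) is not None for u in(.17,0))
robot.grip(0,110);s=robot.state();print(s["gripper_width"],s["gripper_force"],s["t"])
robot.move_l(C([X,Y,.14],q),q,.12);robot.move_l(C([X,Y,.26],q),q,.3);s=robot.state();print(s["gripper_width"],s["force"],s["t"])
S=robot.snapshot("scene");m=mask(S,(3,165,130),(12,255,255),(340,120,460,260));print(blobs(m,100),proj(S,[X,Y,.222]))
robot.move_ptp(B(.17),qb);s=robot.state();print(s["gripper_width"],s["force"],s["t"])
```

```text
0.17 [-0.61365509 -0.55836738  2.28587628  0.38844347  0.80062659  0.95118939]
0.1 [-0.56628521 -0.37978183  2.26087788  0.41994168  0.64128835  0.92398215]
0 [-0.51379033 -0.11061412  2.18603585  0.51460372  0.44592907  0.83822695]
0.14 [-0.59204702 -0.48363934  2.27810832  0.3988621   0.73064974  0.94241289]
0.012007658042603135 107.52003938890994 38.375
0.01227670940529706 [-0.49881119 -0.76356615 -3.09555797] 39.3167
[([386, 173, 19, 33, 355], [395.69, 188.07]), ([399, 175, 25, 44, 228], [412.63, 197.52]), ([340, 218, 52, 15, 207], [366.43, 226.01]), ([340, 243, 87, 17, 491], [381.37, 253.79])] [[404.20198637 205.66811227]]
0.012476992728018561 [-0.31651689  0.19371463 -2.86021243] 41.25
```

Run:
```python
from h import *
from cell import robot
qb=tool(YB,TH,-side(YB));n=-R.from_quat(qb).apply([0,0,1])
B=lambda u:C(binpt(.057,.004+.091+u),qb)
f0=robot.state()["force"]
robot.move_l(B(.06),qb,.2);print(robot.state()["force"]-f0)
u=.06
while u>-.01:
    u-=.006 if u>.012 else .002
    robot.move_l(B(u),qb,.07);s=robot.state();df=s["force"]-f0
    if np.linalg.norm(df)>3.5:break
print(round(u,3),df.round(2),(df@n).round(2),(df@EX).round(2),s["gripper_width"],s["t"])
```

```text
[-0.26376545 -0.11111986  0.99568401]
-0.002 [-2.32  1.01  6.5 ] 6.56 -2.46 0.012305981330014138 45.2
```

Run:
```python
from h import *
from cell import robot
qb=tool(YB,TH,-side(YB))
B=lambda u:C(binpt(.057,.004+.091+u),qb)
robot.grip(.04);robot.sleep(.1);s=robot.state();print(s["gripper_width"],s["gripper_force"],s["force"],s["t"])
robot.move_l(B(.05),qb,.15);robot.move_l(B(.12),qb,.3);robot.sleep(.1)
S=robot.snapshot("scene");pickle.dump(S,open("pics/inbin.pkl","wb"));T=robot.snapshot("top");pickle.dump(T,open("pics/inbin_t.pkl","wb"))
for n,s0 in(("S",S),("T",T)):
    c=proj(s0,[binpt(.057,.080),binpt(.057,.056),binpt(.057,.108)]).round(1);x,y=c[0].astype(int)
    print(n,c.tolist(),"orange",blobs(mask(s0,(3,165,90),(14,255,255),(x-30,y-30,x+30,y+30)),30),"red",blobs(mask(s0,(0,200,60),(3,255,255),(x-30,y-30,x+30,y+30)),10),"blue",blobs(mask(s0,(108,120,30),(125,255,255),(x-30,y-30,x+30,y+30)),5))
qp=tool(YB,0,-side(YB))
for z in(.094,.131):
    for x in(-.155,-.025): print(robot.ik(C(H*[1,1,0]+EX*x+[0,0,z],qp),qp))
print(robot.state()["t"])
```

```text
0.03950263354155499 0.0 [-0.62614135 -0.01287039 -0.72779868] 45.6833
S [[198.2, 217.7], [195.7, 225.8], [201.1, 208.3]] orange [] red [] blue [([198, 210, 5, 9, 31], [199.9, 213.9])]
T [[365.2, 142.8], [365.2, 137.6], [365.3, 149.2]] orange [] red [] blue [([363, 141, 5, 11, 51], [365.06, 145.8])]
[-4.92157142e-01 -6.25961627e-02  2.10575832e+00 -4.44089210e-16
  1.09843050e+00  1.25663918e+00]
[-4.27840197e-01  2.10869126e-01  1.81503704e+00 -4.44089210e-16
  1.11568649e+00  1.32095613e+00]
[-4.92157142e-01 -1.10298151e-01  2.08117755e+00 -4.44089210e-16
  1.17071325e+00  1.25663918e+00]
[-4.27840197e-01  1.70302899e-01  1.79366446e+00 -4.44089210e-16
  1.17762529e+00  1.32095613e+00]
46.7667
```

Run:
```python
from h import *
T=pickle.load(open("pics/inbin_t.pkl","rb"));S=pickle.load(open("pics/inbin.pkl","rb"))
ey=np.array([-EX[1],EX[0],0])
for y in(-.045,-.03,-.01,.0,.01,.03,.045):
    for x in(.02,.035,.057):
        u,v=proj(T,binpt(x,.056)+y*ey)[0].round().astype(int);print((u,v),T["frame"][v,u],end=' ')
    print()
m=mask(T,(0,60,20),(25,255,255),(330,110,400,170));print(blobs(m,20))
```

```text
(np.int64(380), np.int64(155)) [106 105 100] (np.int64(382), np.int64(150)) [113 106 100] (np.int64(384), np.int64(142)) [164 108  79] 
(np.int64(374), np.int64(154)) [162 102  72] (np.int64(375), np.int64(148)) [165 111  83] (np.int64(378), np.int64(140)) [165 109  82] 
(np.int64(365), np.int64(152)) [77 69 90] (np.int64(367), np.int64(147)) [ 53  79 143] (np.int64(369), np.int64(138)) [129  46  40] 
(np.int64(361), np.int64(151)) [161 107  82] (np.int64(363), np.int64(146)) [ 55  83 152] (np.int64(365), np.int64(138)) [166  49  43] 
(np.int64(357), np.int64(150)) [164 108  79] (np.int64(359), np.int64(145)) [161  99  74] (np.int64(361), np.int64(137)) [166  56  47] 
(np.int64(349), np.int64(148)) [168 112  83] (np.int64(350), np.int64(143)) [160 103  74] (np.int64(352), np.int64(135)) [165 110  82] 
(np.int64(342), np.int64(147)) [106 105 100] (np.int64(344), np.int64(142)) [113 106  99] (np.int64(346), np.int64(134)) [170 115  86] 
[([330, 110, 3, 11, 20], [330.55, 113.85]), ([345, 120, 42, 37, 1141], [365.59, 137.29]), ([389, 143, 11, 27, 215], [395.03, 158.45])]
```

The lid is visible, shaded, centred on the mold in the bin, and the post is where I expected it. Now I'll push the bin shut.

Run:
```python
from h import *
from cell import robot
qp=tool(YB,0,-side(YB))
P=lambda x,z:C(H*[1,1,0]+EX*x+[0,0,z],qp)
def lip(th): return -.019*np.cos(th)-.120*np.sin(th)-.005*np.sin(th), .028-.019*np.sin(th)+.120*np.cos(th)
x,z=lip(.78);robot.move_ptp(P(x-.05,z-.01),qp);robot.grip(0,40)
f0=robot.state()["force"];print(robot.state()["t"])
log=[]
for th in(.7,.6,.5,.4,.3,.2,.1,.05,.0,-.04,-.08,-.12):
    x,z=lip(th);robot.move_l(P(x-.012,z-.014),qp,.12);s=robot.state();f=(s["force"]-f0)@EX;log.append((th,round(float(f),1)))
    if f<-12:break
print(log,s["force"]-f0,s["t"])
T=robot.snapshot("top");pickle.dump(T,open("pics/shut_t.pkl","wb"))
```

```text
47.875
[(0.7, -0.2), (0.6, -0.3), (0.5, -1.2), (0.4, -0.3), (0.3, 0.3), (0.2, -0.6), (0.1, 0.1), (0.05, -1.0), (0.0, -0.4), (-0.04, -17.4)] [-17.11086371   2.97266783   7.52704208] 50.6833
```

Run:
```python
from h import *
from cell import robot
s=robot.state();q=s["tool_rot"];p=np.array(s["position"])
robot.move_l(p-.06*EX,q,.2);robot.move_l(p-.08*EX+[0,0,.1],q,.3);print(robot.state()["t"])
T0=pickle.load(open("pics/top0.pkl","rb"));T=robot.snapshot("top");S0=pickle.load(open("pics/scene0.pkl","rb"));S=robot.snapshot("scene")
ey=np.array([-EX[1],EX[0],0])
for y in(-.065,.065):
    print("T along caddy x (hinge frame) at y",y)
    for th in(.7,.4,.2,.1,.05,0):
        for nm,A in(("0",T0),("1",T)):
            u,v=proj(A,binpt(-.0,.127,th)+y*ey)[0].round().astype(int);print(th,nm,A["frame"][v,u],end=' ')
        print()
def edge(A,y):  # first white pixel walking from robot side into the caddy at panel-top height
    for x in np.arange(-.15,.06,.001):
        u,v=proj(A,H+EX*x+y*ey+[0,0,.125])[0].round().astype(int);c=A["frame"][v,u].astype(int)
        if c.min()>95 and c.max()-c.min()<30:return round(x,3)
for y in(-.06,-.03,0,.03,.06): print(y,edge(T0,y),edge(T,y))
# mold inside: post/lid colours from T and S
print("blue",blobs(mask(T,(105,100,25),(125,255,255),(320,70,420,180)),3),"orange",blobs(mask(T,(0,60,20),(25,255,255),(335,80,400,160)),15),proj(T,binpt(.057,.108,0)),proj(T,binpt(.057,.05,0)))
```

```text
51.7
T along caddy x (hinge frame) at y -0.065
0.7 0 [168 168 161] 0.7 1 [72 71 49] 
0.4 0 [78 55 40] 0.4 1 [88 88 62] 
0.2 0 [78 56 42] 0.2 1 [85 86 60] 
0.1 0 [88 72 53] 0.1 1 [83 83 58] 
0.05 0 [89 74 56] 0.05 1 [81 80 57] 
0 0 [104 102  96] 0 1 [76 75 54] 
T along caddy x (hinge frame) at y 0.065
0.7 0 [156 153 144] 0.7 1 [148 103  66] 
0.4 0 [162 162 155] 0.4 1 [137  89  56] 
0.2 0 [98 97 93] 0.2 1 [97 79 58] 
0.1 0 [101 100  95] 0.1 1 [93 90 86] 
0.05 0 [100  99  94] 0.05 1 [94 91 86] 
0 0 [101 100  96] 0 1 [194 194 186] 
-0.06 -0.087 0.013
-0.03 -0.088 0.054
0 -0.088 0.053
0.03 -0.088 -0.017
0.06 -0.087 -0.001
blue [([369, 115, 5, 6, 24], [371.29, 117.71])] orange [([335, 80, 5, 18, 45], [336.04, 86.07]), ([348, 110, 41, 26, 671], [365.98, 122.64]), ([335, 142, 25, 18, 352], [345.29, 151.47])] [[371.59787871 114.10113467]] [[367.19643684 119.40552696]]
```

```bash
python3 -c "
from cell import robot
print(robot.finish_job(), robot.state()['t'])"
```

```text
the job is handed in; nothing more can be done
the job is handed in; nothing more can be done
```

I handed the job in at about 52 s. The lid was laid flat, then seated on the mold, the closed mold was let go in the open bin and the bin pushed shut; the last pictures show the bin closed with the mold upright inside, but no verdict came back.

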